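Seat a casting ring from the drying peg over a wax pattern

ROBOT

A 7-joint arm with a two-finger parallel gripper is mounted at the origin on a cart in front of the work surface, level with it; the furniture and walls round the work are solid. World frame = base frame: x ahead of the robot, y to its left, z up, the work surface at z = 0. Lengths are in m, angles in rad, forces in N, time in s.
With the tool pointing down it reaches from about 0.35 to 0.9 m from the base axis. Payload 8.1 kg.
Tool frame: the origin (TCP) lies at the very end of the fingers, on their centre line; the grasp point (between the pads) lies 19 mm behind it (arm.tcp_to_grasp is the distance from the TCP to the grasp point, in m); z points along the fingers, y is the line along which they close (so a half turn about z gives the same grasp; the last joint's range is limited). The gripper opens to 92 mm and grips with 3 to 60 N. Pads are 19 mm wide; open, the fingers measure 130 mm over their backs; the gripper's body (75 mm by 190 mm) begins 47 mm behind the grasp point.
Start: joints at [1.22, 0.434, 0.025, 1.573, -0.012, 1.134, -0.075], TCP at [0.153, -0.606, 0.227] pointing down, gripper open.
Joint ranges: [-2.62, 2.62], [-0.44, 2.09], [-1.27, 1.32], [0.08, 2.57], [-1.32, 4.46], [0.12, 2], [-2.74, 2.74]. Speed limits (rad/s): [2.22, 2.22, 3.01, 3.01, 3.14, 3.14, 3.14].

INTERFACE

Orientations are given as a rotation vector (axis times angle).
In Python, from cell import arm gives the robot as it stands.
- The arm moves only by the tool nudge_tcp, called as name(argument=value, ...), one argument or row to a line, values as JSON. Schema: {"type":"object","properties":{"ticks":{"type":"string"},"grip_force":{"type":"number"},"only":{"type":"string"},"quiet":{"type":"boolean"},"lines":{"type":"string"}},"required":["ticks"],"additionalProperties":false}. ticks is a string of 1 to 10 rows, parted by semicolons, with the numbers parted by spaces; each row has 5 numbers: dx, dy, dz in units of 25 mm, then a turn about the tool's z in units of 0.25 rad, then the opening from 0.0 (shut) to 1.0 (fully open); each row shifts and turns the commanded pose from where the row before left it, along the tool's axes as they then stand; what a row does not reach is not made up. A row lasts 1/10 s, in which the tool goes at most 0.05 m and 0.15 rad, less where a joint would pass 70% of its speed; a pose out of reach is approached as far as the arm can. The fingers move at their own pace and stop on an object; grip_force is the grip in N (left out, the last holds). Time passes only in rows, so rows that do not move let the fingers close. The tool returns the time, the measured TCP pose, the force, the opening and the grip force at its end. only (a regular expression) keeps the lines of the reply that match it, lines (a string "A,B") keeps lines A to B, and quiet returns only ok. Input that does not fit is refused with a message, and nothing moves.
- arm.observe(): the state, without advancing time (a new reading comes with each control period).
- arm.get_image(name): name is "scene" or "top" or "wrist"; returns a dict with "image" (400x640x3 uint8, blue, green, red), "fx", "fy", "cx", "cy" (pixels), "distortion" ([k1, k2, p1, p2, k3] as OpenCV has them; the pictures are not rectified), "cam_to_world" (4x4, takes a point from camera to world coordinates); the wrist camera has in their place "mount" (4x4, takes a point from camera to tool coordinates, whose origin is the TCP and whose axes are the flange's). Camera axes: x right, y down, z forward; pixel columns grow to the right and rows downward; lengths in m; the calibration is good to about 2 mm. A picture is of the moment at which its call begins: read the wrist's pose just before it. There is no depth.
- arm.sign_off(): hands the job in; it is judged then, once.
The state is a dict: "clock": time; "joints": joint angles; "dq": joint speeds; "joint_efforts": joint torques, N m; "position": TCP position; "ee_rot": TCP orientation; "force": force on the tool from outside, world axes, zero at the start; "ft_torque": the same for the moment, N m; "width": opening from 0.0 (shut) to 1.0 (fully open); "gripper_force": force on a finger pad.
Only numpy, scipy, OpenCV 4.12 (cv2) and the standard library are available. Lean on these libraries where they do the work, as an engineer would, in place of code of your own. Each camera call takes 0.05 s, during which the arm holds its last target. There are 200 camera calls.

TASK

Lift the larger of the two steel casting rings up and off its peg on the drying stand, lay it in the sloping wire cradle and let go, so that you can take it again along its axis. Then stand it upright on the rubber crucible former, fully home inside the collar, without touching the wax pattern it goes over. Set the ring down rather than dropping it, and leave the smaller ring on its peg and the powder jar and bur block where they are.

Things in the scene. Friction and masses are not known exactly. Their poses are not given: they have to be found in the camera images.
- large_ring: Larger casting ring: plain steel tube, 52 mm outside, 46 mm bore, 50 mm long, 0.16 kg, open and alike at both ends. Origin at its middle, z along its axis. It starts hanging by the top of its bore on one of the stand's two pegs (either one), its axis parallel to the peg, z toward the peg's free end: to the left, rising 10 degrees.
- small_ring: Smaller casting ring, 38 mm outside, 33 mm bore, 40 mm long, hanging in the same way on the other peg; same kind of frame. It stays there.
- drying_stand: Fixed stand: steel drip tray 136 x 226 mm (x from -76 to +60 mm), 14 mm high, with a frame of 10 mm rod, 177 mm tall, at x = +47 mm; a flat crossbar 26 mm high joins it, front face at x = +40 mm. Origin on the bench at the middle of its width; x points from the pegs to the frame, roughly to the robot's right, y along the frame, z up. The two pegs stand out toward -x, the left.
- peg_pos (a point): Root of the peg at y = +56 mm of the stand, on the crossbar's front face, 140 mm up (axes as the stand's). Each peg is 7 mm round wire running to -x and rising 10 degrees. 69 mm out it turns up, square to itself; the upturned end rises 12.5 mm above the peg's centreline, so a ring must first be raised some 14 to 25 mm square to the peg, then drawn off along it.
- peg_neg (a point): Root of the other, equal peg, at y = -56 mm of the stand.
- cradle_bed: Bed of the fixed cradle of 6 mm wire, for a ring lying on a slope. Origin where the lower end of the ring stands, 46 mm above the bench; z is the axis of the lying ring, rising 60 degrees, roughly to the left; y level across; x square to the bed, up and away from it. Ring properly laid: its centre at about (0, 0, 25) mm, its axis along z.
- bed_top (a point): Top of the cradle's bed: middle of the wire loop joining the two bed wires, at (-25, 0, 63) mm in the bed's frame. The bed wires lie at x = -25 mm, y = -15 and +15 mm; foot wires run from them to x = +27 mm, their top at z = 0. Sides beyond y = -18 and +18 mm are open for the fingers. The foot plate on the bench is 116 x 62 x 8 mm.
- former: Fixed round crucible former of dark rubber, 84 mm across. Origin on the bench at its centre, z up. The ring's seat is 10 mm above the bench. The collar round it reaches 19 mm above the bench; its bore is 55.6 mm up to a height of 14 mm, flaring to 60.6 mm at the rim. A cone in the middle, 34 mm across at the seat, rises to 22 mm.
- former_seat (a point): Centre of the former's seat, 10 mm above the bench, z up. A ring that is home has its centre 25 mm above this point.
- wax_pattern: Delicate wax crown on its sprue, fixed upright on the former's cone: 12 mm across, its top 43 mm above the bench. Origin at the foot of the sprue, 22 mm above the bench.
- powder_jar: Powder jar with a white cap, 52 mm across, 77 mm tall, standing on the bench behind the cradle. Origin under its centre.
- bur_stand: Grey block with burs in it, 30 x 72 mm, 39 mm tall, on the bench behind the former. Origin under its centre.

How it is judged:
On the way, in this order (a step that is already met when the one before it is completed fails the run):
1. the larger ring has been lifted off its peg and is clear of the stand (distance of large_ring from where it was at the start of the episode above 0.07 m and contact force between large_ring and drying_stand below 0.1 N and height (world z) of large_ring above 0.09 m), for 0.1 s.
2. the larger ring lies in the cradle, its axis along the bed, let go by the robot and at rest (x of large_ring in the frame of cradle_bed between -0.006 and 0.006 m and y of large_ring in the frame of cradle_bed between -0.006 and 0.006 m and z of large_ring in the frame of cradle_bed between 0.02 and 0.045 m and angle between the z axis of large_ring and the z axis of cradle_bed, either way round below 0.15 rad and contact force between large_ring and the arm below 0.1 N and contact force between large_ring and the fingers below 0.1 N and linear speed of large_ring below 0.02 m/s), for 0.2 s.
At the end, for the whole second after the job is handed in: The larger ring stands upright (within 0.05 rad) on the crucible former, centred over it within 4 mm and down on its seat within 2 mm, released and at rest; the smaller ring hangs on its peg, and it, the powder jar and the bur block are within 30 mm of where they were (horizontal distance between large_ring and former_seat below 0.004 m and z of large_ring in the frame of former_seat between 0.022 and 0.027 m and angle between the z axis of large_ring and the z axis of former_seat, either way round below 0.05 rad and contact force between large_ring and the fingers below 0.1 N and linear speed of large_ring below 0.02 m/s and distance of each of small_ring, powder_jar, bur_stand from where it was at the start of the episode below 0.03 m); the robot touches nothing.
It fails at once if the wax pattern is touched (contact force between wax_pattern and anything else above 0.2 N).
It fails at once if the larger ring is dropped (falls free faster than 0.4 m/s, that is from more than about 8 mm) (linear speed of large_ring above 0.4 m/s and contact force between large_ring and the fingers below 0.05 N).
It fails at once if the smaller ring is knocked from its place (distance of small_ring from where it was at the start of the episode above 0.03 m).
It fails at once if the powder jar or the bur block is pushed away (distance of any of powder_jar, bur_stand from where it was at the start of the episode above 0.03 m).
It also fails if it takes over 56 s, if anything falls off the work surface, if the arm or the gripper's body presses on something with over 40 N, if the wrist force passes 120 N, or if a joint passes its speed limit or range.

## Working session

There is one attempt and no reset: what is moved stays moved. The work goes in short steps, Python scripts to look and compute and a tool call to move; the robot and the scene stay as the last step left them, time stands still between calls to the robot, and variables do not carry over. Pictures are saved under pics/ and viewed, at most 10 in all, crops included, and the job is handed in when it is done.

```bash
ls; mkdir -p pics; python3 - <<'E'
from cell import arm
import cv2,numpy as np
print(arm.observe())
for n in ("scene","top","wrist"):
    d=arm.get_image(n); cv2.imwrite(f"pics/{n}0.png",d["image"])
    print(n,{k:(np.round(v,4).tolist() if not isinstance(v,float) else v) for k,v in d.items() if k!="image"})
E
```

```text
cell.py
pics
{'clock': 0.0, 'joints': array([ 1.22035764,  0.43519291,  0.02495627,  1.57407991, -0.01160423,
        1.13398082, -0.07506884]), 'dq': array([-0.00062711, -0.00165743, -0.00111125,  0.00183819, -0.00102988,
        0.00019876,  0.00094957]), 'joint_efforts': array([ 2.69408365e-04, -6.67857814e+01,  9.85306688e-01, -3.14465797e+01,
       -6.04925863e-02,  4.29543585e-02,  1.72808868e-04]), 'position': array([ 0.15315297, -0.60543287,  0.22597009]), 'ee_rot': array([-3.11603508e+00, -3.88086021e-01,  4.90742935e-04]), 'force': array([ 0.15454305, -0.24890199, -0.56628936]), 'ft_torque': array([ 0.00368141,  0.03552945, -0.02711929]), 'gripper_force': 0.0, 'width': 0.9981962337026431}
scene {'fx': 503.7350205144185, 'fy': 503.7350205144185, 'cx': 312.58831604666005, 'cy': 210.12282205718918, 'distortion': [-0.0193, 0.0, 0.0, 0.0, 0.0], 'cam_to_world': [[-0.5562, -0.4049, 0.7258, -0.4949], [-0.8307, 0.2979, -0.4704, 0.698], [-0.0258, -0.8645, -0.502, 0.8261], [0.0, 0.0, 0.0, 1.0]]}
top {'fx': 445.4121263217483, 'fy': 445.4121263217483, 'cx': 324.48847202445677, 'cy': 198.50552872638417, 'distortion': [0.002, 0.0, 0.0, 0.0, 0.0], 'cam_to_world': [[-0.0286, -0.9907, 0.1334, 0.3824], [-0.9995, 0.0302, 0.0095, 0.0192], [-0.0134, -0.133, -0.991, 1.2973], [0.0, 0.0, 0.0, 1.0]]}
wrist {'fx': 287.02089920283066, 'fy': 287.02089920283066, 'cx': 322.7017390359927, 'cy': 200.77597306677296, 'distortion': [-0.011, 0.0, 0.0, 0.0, 0.0], 'mount': [[0.0, -0.9659, -0.2589, 0.0705], [1.0, -0.0001, 0.0006, 0.0012], [-0.0006, -0.2589, 0.9659, -0.1587], [0.0, 0.0, 0.0, 1.0]]}
```
View pics/scene0.png

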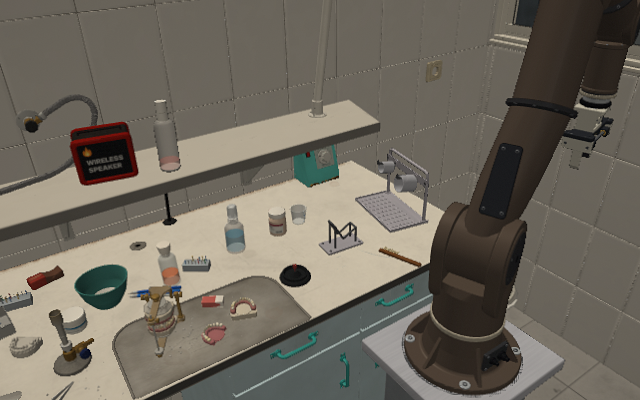

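View pics/top0.png

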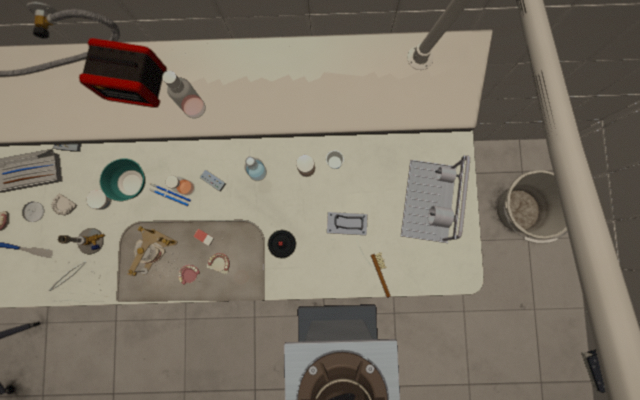

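The scene view shows the larger ring on the near peg at about (405,183), the small ring at (385,168), the cradle at (342,238) and the former at (295,275). In the top view the rings are at (440,215) and (447,172), the cradle at (348,222) and the former at (282,243). Next I'll enlarge these areas.

```bash
cat > h.py <<'E'
import cv2,numpy as np
from scipy.spatial.transform import Rotation as R
from cell import arm
def grab(n):
    o=arm.observe(); d=arm.get_image(n)
    if n=="wrist":
        T=np.eye(4);T[:3,:3]=R.from_rotvec(o["ee_rot"]).as_matrix();T[:3,3]=o["position"]
        d["cam_to_world"]=T@d["mount"]
    return d
def rays(d,px):
    K=np.array([[d["fx"],0,d["cx"]],[0,d["fy"],d["cy"]],[0,0,1]])
    u=cv2.undistortPoints(np.array(px,float).reshape(-1,1,2),K,np.array(d["distortion"]))[:,0]
    v=np.c_[u,np.ones(len(u))]@d["cam_to_world"][:3,:3].T
    return d["cam_to_world"][:3,3],v/np.linalg.norm(v,axis=1)[:,None]
def plane(d,px,z):
    c,v=rays(d,px); return c+v*((z-c[2])/v[:,2])[:,None]
def tri(ds,pxs):
    A=np.zeros((3,3));b=np.zeros(3);L=[]
    for d,p in zip(ds,pxs):
        c,v=rays(d,[p]);P=np.eye(3)-np.outer(v[0],v[0]);A+=P;b+=P@c;L.append((P,c))
    x=np.linalg.solve(A,b); return x,[float(np.linalg.norm(P@(x-c))) for P,c in L]
def proj(d,X):
    T=np.linalg.inv(d["cam_to_world"]);K=np.array([[d["fx"],0,d["cx"]],[0,d["fy"],d["cy"]],[0,0,1]])
    return cv2.projectPoints(np.array(X,float).reshape(-1,1,3),cv2.Rodrigues(T[:3,:3])[0],T[:3,3],K,np.array(d["distortion"]))[0][:,0]
E
python3 - <<'E'
from h import *
s=cv2.imread("pics/scene0.png");t=cv2.imread("pics/top0.png")
# scene crop x260-440,y140-300 x4 => ; 
a=cv2.resize(s[145:285,270:450],None,fx=4.4,fy=4.2,interpolation=cv2.INTER_CUBIC)
cv2.imwrite("pics/sc.png",a)
b=cv2.resize(t[150:270,260:480],None,fx=3.6,fy=3.6,interpolation=cv2.INTER_CUBIC)
cv2.imwrite("pics/tc.png",b)
E
```

View pics/sc.png

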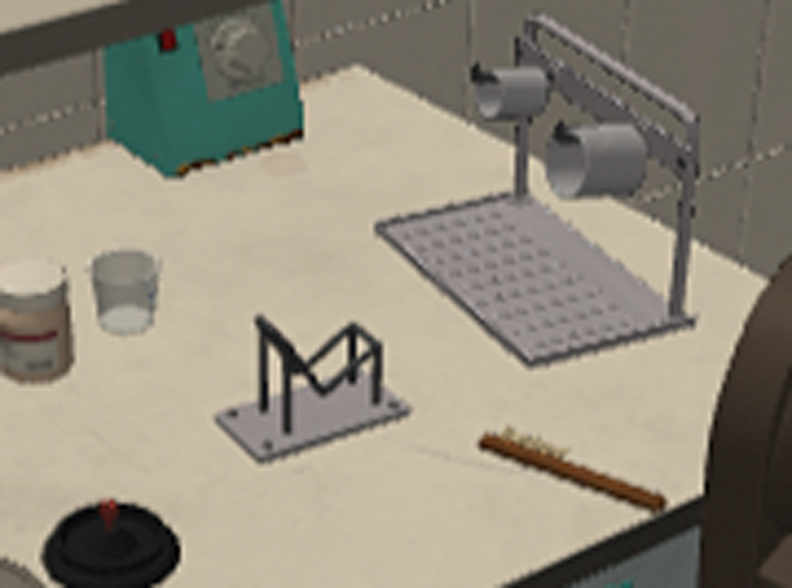

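View pics/tc.png

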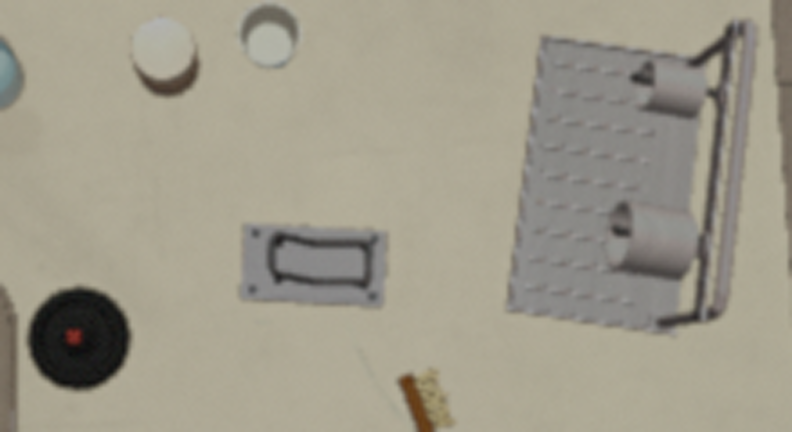

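The crops show the tray, the rings with their upturned peg tips, the cradle plate and its wires, and the former with the red wax. First I'll get rough positions from the corners.

```bash
python3 - <<'E'
from h import *
np.set_printoptions(precision=4,suppress=True)
t=grab("top");s=grab("scene")
T=lambda *p:np.array(p)/3.6+[260-.36,150-.36]
S=lambda *p:np.array(p)/[4.4,4.2]+[270-.4,145-.4]
print("plate",c:=plane(t,[T(243,225),T(387,233),T(381,306),T(238,299)],.008),c.mean(0))
print("plate sc",c:=plane(s,[S(217,418),S(338,365),S(410,408),S(262,460)],.008),c.mean(0))
print("tray",plane(t,[T(541,37),T(508,309)],.014))
print("tray sc",plane(s,[S(378,228),S(532,364),S(693,322)],.014))
print("tipL",tri([t,s],[T(617,205),S(557,125)]),"tipS",tri([t,s],[T(640,73),S(476,68)]))
# ring left-end centre
print("ringL end",tri([t,s],[T(622,238),S(568,165)]))
g=t["image"];m=(g.max(2)<60).astype(np.uint8);m[:, :262]=0;m[:,300:]=0;m[:225]=0;m[265:]=0
cs,_=cv2.findContours(m,0,2);k=max(cs,key=cv2.contourArea);(x,y),r=cv2.minEnclosingCircle(k);print("former",x,y,r,plane(t,[(x,y)],.012))
g=g.astype(int);m=(g[...,2]>g[...,1]+50);m[:225]=0;m[265:]=0;m[:,:268]=0;m[:,297:]=0
q=np.argwhere(m)[:,::-1].mean(0);print("wax",q,plane(t,[q],.043))
E
```

```text
plate [[ 0.5157  0.025   0.008 ]
 [ 0.5057 -0.0909  0.008 ]
 [ 0.4471 -0.0837  0.008 ]
 [ 0.4561  0.0308  0.008 ]] [ 0.4812 -0.0297  0.008 ]
plate sc [[ 0.514   0.0258  0.008 ]
 [ 0.5212 -0.0793  0.008 ]
 [ 0.4492 -0.0844  0.008 ]
 [ 0.4558  0.0309  0.008 ]] [ 0.485  -0.0268  0.008 ]
tray [[ 0.6617 -0.2223  0.014 ]
 [ 0.4415 -0.1841  0.014 ]]
tray sc [[ 0.6563 -0.2194  0.014 ]
 [ 0.4376 -0.1801  0.014 ]
 [ 0.4146 -0.3079  0.014 ]]
tipL (array([ 0.5041, -0.2462,  0.1562]), [0.0040541143063325185, 0.004054114306332587]) tipS (array([ 0.6017, -0.2635,  0.1605]), [0.0009880489800575426, 0.0009880489800574268])
ringL end (array([ 0.4863, -0.2497,  0.131 ]), [0.0016672026966025092, 0.0016672026966024253])
former 281.5454406738281 243.72727966308594 13.565079689025879 [[0.428  0.1587 0.012 ]]
wax [280. 243.] [[0.429  0.1597 0.043 ]]
```

Careful with the scale: shifts go in units of 25 mm and turns go in units of 0.25 rad. That gives: -0.02 m is -0.8, -0.144 rad is -0.576.

nudge_tcp(
  ticks="0 0 -0.8 -0.576 1;0 0 -0.8 -0.576 1;0 0 -0.8 -0.576 1;0 0 -0.8 -0.576 1;0 0 -0.8 -0.576 1;0 0 0 -0.576 1;0 0 0 -0.576 1;0 0 0 -0.576 1",
)

```text
clock: 1.05
position: [0.1532, -0.6059, 0.3268]
ee_rot: [2.397, 2.031, -0.0]
force: [-0.2, -0.6, -0.3]
width: 0.999
gripper_force: 0.0
```

nudge_tcp(
  ticks="1.64 0.98 0 0 1;1.64 0.98 0 0 1;1.64 0.98 0 0 1;1.64 0.98 0 0 1;1.64 0.98 0 0 1;1.64 0.98 0 0 1;1.64 0.98 0 0 1;1.64 0.98 0 0 1;1.64 0.98 0 0 1;1.64 0.98 0 0 1",
)

```text
clock: 2.05
position: [0.4653, -0.2421, 0.3269]
ee_rot: [2.403, 2.023, -0.0]
force: [0.9, -0.6, -0.3]
width: 0.998
gripper_force: 0.0
```

```bash
python3 - <<'E'
from h import *
import pickle
pickle.dump(grab("wrist"),open("w1.pkl","wb"))
E
```

nudge_tcp(
  ticks="0.8 1.4 0 0 1;0.8 1.4 0 0 1;0.8 0 0 0 1;0 0 0 0 1;0 0 0 0 1",
)

```text
clock: 2.6
position: [0.5434, -0.1966, 0.3266]
ee_rot: [-2.402, -2.024, 0.001]
force: [-0.1, -0.6, -0.7]
width: 1.001
gripper_force: 0.0
```

```bash
python3 - <<'E'
from h import *
import pickle
pickle.dump(grab("wrist"),open("w2.pkl","wb"))
a=pickle.load(open("w1.pkl","rb"))["image"];b=pickle.load(open("w2.pkl","rb"))["image"]
cv2.imwrite("pics/w1.png",cv2.resize(a,(800,500),interpolation=cv2.INTER_CUBIC))
cv2.imwrite("pics/w2.png",cv2.resize(b,(800,500),interpolation=cv2.INTER_CUBIC))
E
```

```text
(no output)
```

View pics/w1.png

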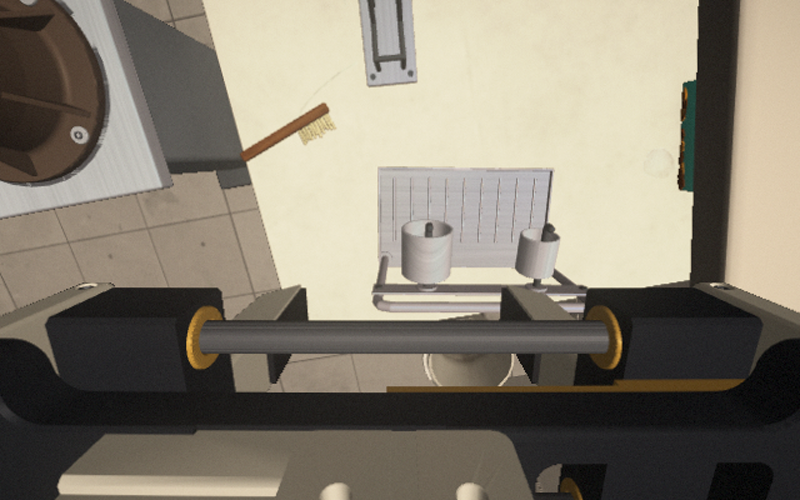

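View pics/w2.png

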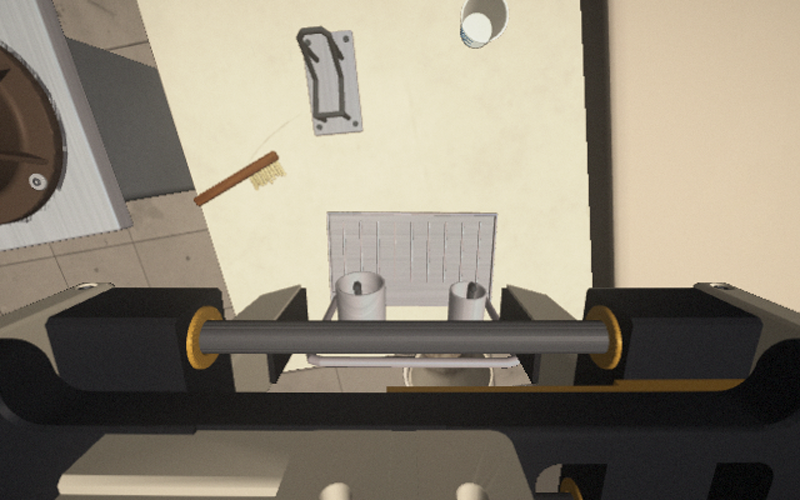

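Both wrist views show the ring mouths and peg tips: large tip (429,226)/(357,286), small tip (548,229)/(471,286). The tray's left corners and cradle are visible too.

```bash
python3 - <<'E'
from h import *
import pickle
np.set_printoptions(precision=4,suppress=True)
a=pickle.load(open("w1.pkl","rb"));b=pickle.load(open("w2.pkl","rb"));t=grab("top");s=grab("scene")
W=lambda *p:(np.array(p)+.5)/1.25-.5
T=lambda *p:np.array(p)/3.6+[260-.36,150-.36]
S=lambda *p:np.array(p)/[4.4,4.2]+[270-.4,145-.4]
D=dict(tipL=((429,226),(357,286)),tipS=((548,229),(471,286)),mouthL=((427,232),(361,281)),edgeL=((401.5,232),(336,281)),edgeR=((453,231),(385,281)),tray1=((378,168),(327,212)),tray2=((553,168),(496,212)))
for k,(p,q) in D.items(): print(k,*tri([a,b],[W(*p),W(*q)]))
P=plane(a,[W(378,168),W(553,168)],.014);Q=plane(b,[W(327,212),W(496,212)],.014);print(P,Q)
for P in(P,Q):
  y=P[1]-P[0];y/=np.linalg.norm(y);x=np.array([y[1],-y[0],0]);o=P.mean(0)+.076*x
  rn=o+.04*x-.056*y;rn[2]=.14;u=-x*np.cos(.1745)+[0,0,np.sin(.1745)]
  print("L",np.linalg.norm(P[1]-P[0]),"origin",o,"y",y,np.degrees(np.arctan2(y[1],y[0])),"root",rn,"bend",rn+.069*u,"tip",rn+.067*u+.0125*(np.array([0,0,1])*np.cos(.1745)+x*np.sin(.1745)))
print("tri4 tipL",tri([a,b,t,s],[W(429,226),W(357,286),T(617,205),S(557,125)]))
# cradle plate corners in w2, z=.008
print("plate w2",plane(b,[W(354,30),W(362,131),W(314,135)],.008), "w1", plane(a,[W(368,86),W(417,82)],.008))
E
```

```text
tipL [ 0.4912 -0.2417  0.1595] [0.0004743610544382565, 0.00047436105443819844]
tipS [ 0.6011 -0.2638  0.1538] [0.0007099718501796877, 0.0007099718501799177]
mouthL [ 0.4887 -0.2547  0.1143] [0.0019941557609581017, 0.0019941557609580497]
edgeL [ 0.4622 -0.2497  0.116 ] [0.002132525056853171, 0.0021325250568531846]
edgeR [ 0.5153 -0.257   0.1204] [0.0019140293713140538, 0.0019140293713141498]
tray1 [ 0.443  -0.185   0.0079] [0.00036587367403054905, 0.00036587367403045305]
tray2 [ 0.6653 -0.2229  0.0124] [0.0007639988492744998, 0.000763998849274416]
[[ 0.4437 -0.1852  0.014 ]
 [ 0.6651 -0.2234  0.014 ]] [[ 0.4443 -0.184   0.014 ]
 [ 0.6646 -0.2219  0.014 ]]
L 0.22471636961705088 origin [ 0.5415 -0.2792  0.014 ] y [ 0.9855 -0.1698 -0.    ] -9.773497356346489 root [ 0.4795 -0.3091  0.14  ] bend [ 0.4911 -0.2421  0.152 ] tip [ 0.4904 -0.2462  0.1639]
L 0.2234686877914957 origin [ 0.5416 -0.2778  0.014 ] y [ 0.9855 -0.1694  0.    ] -9.753329590119893 root [ 0.4796 -0.3078  0.14  ] bend [ 0.4911 -0.2408  0.152 ] tip [ 0.4904 -0.2449  0.1639]
tri4 tipL (array([ 0.4957, -0.2411,  0.1631]), [0.004903385731121795, 0.003524241036645356, 0.010164780254019666, 0.002419912412469291])
plate w2 [[ 0.5228  0.0221  0.008 ]
 [ 0.5096 -0.0915  0.008 ]
 [ 0.4486 -0.0859  0.008 ]] w1 [[ 0.4497 -0.0866  0.008 ]
 [ 0.5097 -0.0924  0.008 ]]
```

Scaled: 0.04 m is 1.6, -0.0257 m is -1.028.

nudge_tcp(
  ticks="-1.028 -0.592 0 0 1;-1.028 -0.592 0 0 1;-1.028 -0.596 0 0 1;0 0 1.6 0 1;0 0 1.6 0 1;0 0 1.6 0 1;0 0 1.6 0 1;0 0 0.8 0 1;0 0 0 0 1;0 0 0 0 1",
)

```text
clock: 3.75
position: [0.4866, -0.2656, 0.1474]
ee_rot: [2.404, 2.022, -0.0]
force: [0.7, 0.1, 0.2]
width: 0.999
gripper_force: 0.0
```

```bash
python3 - <<'E'
from h import *
d=grab("scene");cv2.imwrite("pics/s2.png",cv2.resize(d["image"][110:260,330:480],None,fx=3,fy=3,interpolation=2))
w=grab("wrist");cv2.imwrite("pics/w3.png",w["image"])
E
```

```text
(no output)
```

View pics/w3.png

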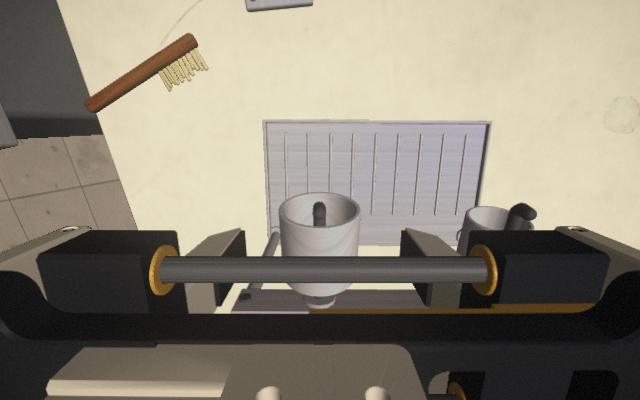

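The large ring is centred between the fingers (edges 279 to 360, middle 320), and the small ring at (495,220) is clear of them. I'll go down and grip.

nudge_tcp(
  ticks="0 0 0.8 0 1;0 0 0.72 0 1;0 0 0 0 1;0 0 0 0 0.4;0 0 0 0 0.4;0 0 0 0 0.4;0 0 0 0 0.4;0 0 0 0 0.4;0 0 0 0 0.4;0 0 0 0 0.4",
  grip_force=30,
)

```text
clock: 4.85
position: [0.4867, -0.2649, 0.1089]
ee_rot: [2.403, 2.023, -0.0]
force: [-0.5, 0.1, 2.1]
width: 0.558
gripper_force: 30.0
```

Scaled: -0.006 m is -0.24, -0.001 m is -0.04.

nudge_tcp(
  ticks="-0.04 0 -0.24 0 0.4;-0.04 0 -0.24 0 0.4;-0.04 0 -0.24 0 0.4;0 0 0 0 0.4;0 0 0 0 0.4",
)

```text
clock: 5.35
position: [0.4862, -0.2679, 0.127]
ee_rot: [2.403, 2.023, 0.0]
force: [0.3, -0.2, -1.6]
width: 0.559
gripper_force: 30.0
```

```bash
python3 - <<'E'
from h import *
w=grab("wrist");s=grab("scene")
a=cv2.resize(w["image"][150:330,180:460],None,fx=2,fy=2,interpolation=2)
b=cv2.resize(s["image"][140:230,360:440],None,fx=4,fy=4,interpolation=2)[:360,:240]
cv2.imwrite("pics/w4.png",np.hstack([a,b]))
E
```

```text
(no output)
```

View pics/w4.png

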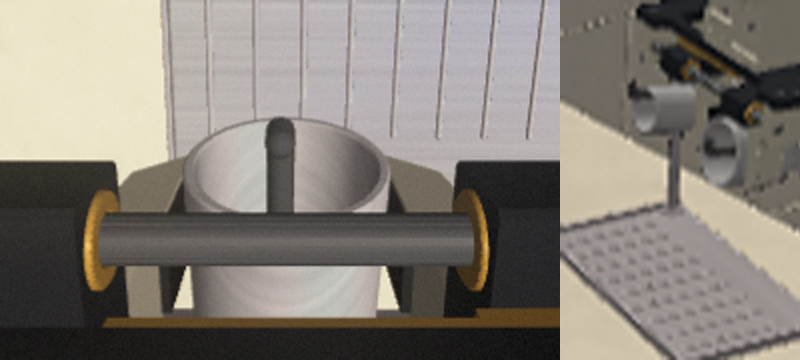

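The ring is held (weight 1.6 N, no peg contact) and the peg runs through the bore clear of its walls. I'll draw it off along the peg.

Scaled: -0.02 m is -0.8, 0.02 m is 0.8.

nudge_tcp(
  ticks="0.788 0 -0.14 0 0.4;0.788 0 -0.14 0 0.4;0.788 0 -0.14 0 0.4;0.788 0 -0.14 0 0.4;0.788 0 -0.14 0 0.4;0.8 0 -0.8 0 0.4;0 0 -0.8 0 0.4;0 0 0 0 0.4",
)

```text
clock: 6.25
position: [0.508, -0.1503, 0.1863]
ee_rot: [2.399, 2.023, 0.004]
force: [0.5, 0.1, -1.8]
width: 0.559
gripper_force: 30.0
```

```bash
python3 - <<'E'
from h import *
import pickle
np.set_printoptions(precision=4,suppress=True)
w=grab("wrist");pickle.dump(w,open("w5.pkl","wb"));s=grab("scene");t=grab("top")
a=cv2.resize(w["image"][0:330,120:520],None,fx=1.2,fy=1.2,interpolation=2)
b=cv2.resize(s["image"][140:240,330:410],None,fx=3.96,fy=3.96,interpolation=2)
cv2.imwrite("pics/w5.png",np.hstack([a,b[:396]]))
print(a.shape,b.shape)
# small ring moved?
E
```

```text
(396, 480, 3) (396, 317, 3)
```

View pics/w5.png

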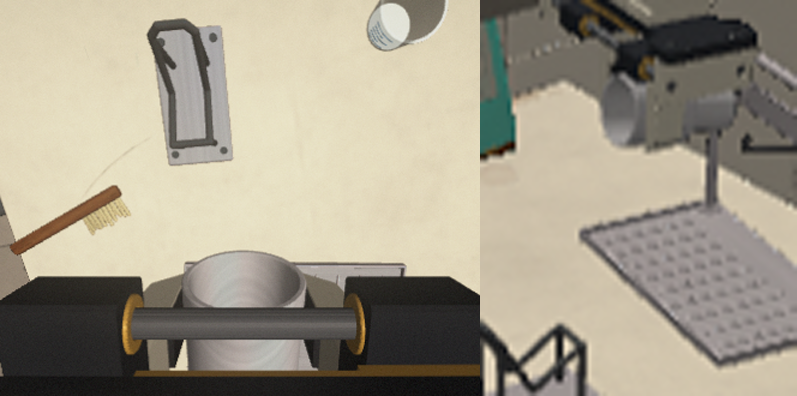

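The ring came off cleanly and is still held at about 10°. The cradle shows whole in the wrist view, with its top loop near crop (175,25), its foot cross-wire at (193,145) and the powder jar cup at (405,20). I'll locate its wires by mask.

```bash
python3 - <<'E'
from h import *
import pickle
for n,(x0,x1,y0,y1) in dict(w5=(238,316,12,138),w2=(232,294,14,112)).items():
    g=pickle.load(open(n+".pkl","rb"))["image"][y0:y1,x0:x1].max(2)
    print(n)
    for r in range(0,g.shape[0],2): print("%3d "%(y0+r)+"".join("#" if v<85 else "+" if v<125 else "." if v<190 else " " for v in g[r]))
t=arm.get_image("top")["image"][205:240,320:375].max(2)
for r in range(t.shape[0]): print("%3d "%(205+r)+"".join("#" if v<85 else "+" if v<115 else "." if v<170 else " " for v in t[r]))
E
```

```text
w5
 12                                                                               
 14                                                                               
 16                   .........++++++++++.                                        
 18           .+++++++++++++++++++++++++++++.                                     
 20          +#++++#++++++++#+++#+###+###++++++.                                  
 22        .+#########+####################++++++... . ...............            
 24       .#######################++++++#######+++++...................           
 26      .#########.......................##########...................           
 28     .########+..........................+#######+........+++++.....           
 30     .#######+.............................######+.......+++++++....           
 32      +#######+++++........................+######+......+++++++....           
 34       +########+#+#.......................+#######........++#+......          
 36       .#########+++........................########.................          
 38        .######
[... 8761 characters left out ...]
#######+++++++++++++++#+....        
228        .........++....+++####+++++++++####+....        
229       ................................++##.....        
230       ...++....................................        
231       .....................................+...        
232       ....................................++...        
233        ........................................        
234                       .........................        
235                                         ......         
236                                                        
237                                                        
238                                                        
239
```

```bash
python3 - <<'E'
from h import *
import pickle
np.set_printoptions(precision=4,suppress=True)
a=pickle.load(open("w5.pkl","rb"));b=pickle.load(open("w2.pkl","rb"));t=grab("top")
D=dict(top=((264.8,20.8),(251.2,24.5),(335,221)),foot=((279.2,119.2),(263.3,92.5),(362,222.7)))
h=dict(top=.088,foot=.0569)
for k,p in D.items():
    print(k,"ab",*tri([a,b],p[:2]),"abt",*tri([a,b,t],p),"planes",*[plane(d,[q],h[k])[0] for d,q in zip((a,b,t),p)])
for n,p,q in (("dipL",(263,79),(251.5,62.5)),("dipR",(292.5,75),(272.5,62))): print(n,*tri([a,b],[p,q]),plane(a,[p],.033),plane(b,[q],.033))
for n,p,q in (("topL",(246.5,30),(239.5,30)),("topR",(283,30),(263,30))): print(n,plane(a,[p],.084),plane(b,[q],.084))
E
```

```text
top ab [0.4892 0.0036 0.0864] [0.00017148984062419722, 0.00017148984062417027] abt [0.4864 0.0057 0.077 ] [0.002027778202900843, 0.0014724591897836944, 0.0034988033589712533] planes [0.4894 0.0032 0.088 ] [0.4895 0.0029 0.088 ] [0.4826 0.004  0.088 ]
foot ab [ 0.4786 -0.071   0.041 ] [8.349692672143351e-05, 8.349692672144375e-05] abt [ 0.4793 -0.0717  0.0461] [0.0005665650564480695, 0.00016150790078234961, 0.000641696881583431] planes [ 0.4809 -0.0715  0.0569] [ 0.4813 -0.0731  0.0569] [ 0.4782 -0.0715  0.0569]
dipL [ 0.4759 -0.0354  0.0694] [0.0004905444157741581, 0.0004905444157740734] [[ 0.4695 -0.0294  0.033 ]] [[ 0.4693 -0.027   0.033 ]]
dipR [ 0.4992 -0.0305  0.0293] [0.00035660370895923874, 0.0003566037089591991] [[ 0.4997 -0.0308  0.033 ]] [[ 0.4995 -0.0315  0.033 ]]
topL [[0.4728 0.0006 0.084 ]] [[0.473  0.0007 0.084 ]]
topR [[ 0.5021 -0.0045  0.084 ]] [[ 0.502  -0.0044  0.084 ]]
```

Careful with the scale: shifts go in units of 25 mm and turns go in units of 0.25 rad. That gives: 0.03 m is 1.2, 0.0265 m is 1.06, -0.0615 rad is -0.246.

nudge_tcp(
  ticks="0 0 0 -0.246 0.4;1.06 -0.28 0 0 0.4;1.06 -0.28 0 0 0.4;1.06 -0.28 0 0 0.4;1.06 -0.28 0 0 0.4;1.064 -0.284 0 0 0.4;0 0 1.2 0 0.4;0 0 1.2 0 0.4;0 0 0.86 0 0.4;0 0 0 0 0.4",
)

```text
clock: 7.5
position: [0.4834, -0.0159, 0.0997]
ee_rot: [-2.337, -2.093, 0.007]
force: [0.1, -0.8, -1.6]
width: 0.56
gripper_force: 30.0
```

nudge_tcp(
  ticks="0 0 0 0 0.4;0 0 0 0 0.4",
)

```text
clock: 7.7
position: [0.4868, -0.0154, 0.1037]
ee_rot: [2.339, 2.095, 0.002]
force: [-0.2, 0.6, -1.7]
width: 0.559
gripper_force: 30.0
```

nudge_tcp(
  ticks="0 0 0.16 0 0.4;0 0 0.12 0 0.4;0 0 0 0 0.4;0 0 0 0 0.4",
  grip_force=30,
)

```text
clock: 8.1
position: [0.486, -0.0154, 0.0958]
ee_rot: [2.34, 2.096, 0.0]
force: [1.0, -0.5, -2.5]
width: 0.556
gripper_force: 30.0
```

nudge_tcp(
  ticks="0 0 0.08 0 0.4;0 0 0 0 0.4;0 0 0 0 0.4",
  grip_force=10,
)

```text
clock: 8.4
position: [0.4863, -0.0158, 0.094]
ee_rot: [2.34, 2.095, 0.0]
force: [0.6, -3.7, 3.1]
width: 0.564
gripper_force: 10.0
```

nudge_tcp(
  ticks="0 0 0.08 0 0.4;0 0 0 0 0.4;0 0 0 0 0.4",
  grip_force=6,
)

```text
clock: 8.7
position: [0.4865, -0.0162, 0.0919]
ee_rot: [2.34, 2.095, -0.0]
force: [1.3, -4.5, 2.2]
width: 0.559
gripper_force: 6.0
```

Scaled: -0.0026 m is -0.104, -0.0025 m is -0.1.

nudge_tcp(
  ticks="-0.1 0 0.06 0 0.4;-0.104 0 0.06 0 0.4;0 0 0 0 0.4;0 0 0 0 0.4",
  grip_force=5,
)

```text
clock: 9.1
position: [0.4849, -0.0203, 0.0884]
ee_rot: [-2.339, -2.096, 0.001]
force: [0.3, -0.2, -1.2]
width: 0.563
gripper_force: 5.0
```

nudge_tcp(
  ticks="-0.06 0 0.088 0 0.4;-0.064 0 0.092 0 0.4;0 0 0 0 0.4;0 0 0 0 0.4",
)

```text
clock: 9.5
position: [0.4849, -0.0235, 0.0841]
ee_rot: [-2.34, -2.096, 0.0]
force: [-0.1, -0.1, -1.8]
width: 0.56
gripper_force: 5.0
```

```bash
python3 - <<'E'
from h import *
d=grab("wrist");g=d["image"][100:260,240:400].max(2)
for r in range(0,160,4): print("%3d "%(100+r)+"".join("#" if v<60 else "+" if v<100 else "." if v<140 else ":" if v<180 else " " for v in g[r,::2]))
E
```

```text
100                                                                                 
104                                                                                 
108                                                                                 
112                                                                                 
116                                                                                 
120                                                                                 
124                                                                                 
128                                                                                 
132                                                                                 
136                                                               
[... 1868 characters left out ...]
+.::                
228                 ..::::::::::::::::::::::::::::..........++++++.:: .:            
232          :.......::::::::::::::::::::::::::::..........++++++++.::........:     
236    ..............:::::::::::::::::::::::::::::..........+++++++++::.............
240  ...............:::.:::::::::::::::::::::::::.........+++++++++++.::+...........
244 ..............+.::...::::::::::::::::::::::::.........++++++++++++::++..........
248 ..............#:::...::::::::::::::::::::::::........+++++++++++++::.#+.........
252 +............##.::....:::::::::::::::::::::::........+++++++++++++:::##+........
256 ++#+++++++++###+++++++++++++++++++++++++++++++++++++++############++####++++++++
```

Scaled: -0.0014 m is -0.056, 0.0023 m is 0.092.

nudge_tcp(
  ticks="-0.056 0 0.088 0 0.4;-0.056 0 0.092 0 0.4;0 0 0 0 0.4;0 0 0 0 0.4",
  grip_force=5,
)

```text
clock: 9.95
position: [0.4846, -0.0266, 0.0795]
ee_rot: [-2.34, -2.096, 0.001]
force: [-0.4, -0.8, -2.5]
width: 0.565
gripper_force: 5.0
```

nudge_tcp(
  ticks="-0.04 0 0.104 0 0.4;-0.04 0 0.108 0 0.4;0 0 0 0 0.4;0 0 0 0 0.4",
)

```text
clock: 10.35
position: [0.4845, -0.0282, 0.0743]
ee_rot: [-2.34, -2.096, 0.0]
force: [-0.3, -0.7, -1.5]
width: 0.561
gripper_force: 5.0
```

nudge_tcp(
  ticks="-0.016 0 0.14 0 0.4;0 0 0 0 0.4;0 0 0 0 0.4",
)

```text
clock: 10.65
position: [0.4844, -0.0287, 0.0708]
ee_rot: [-2.34, -2.096, 0.0]
force: [0.6, -0.9, -0.2]
width: 0.559
gripper_force: 5.0
```

```bash
cat > m.py <<'E'
from h import *
d=grab("wrist");g=d["image"][190:290,240:400].max(2)
for r in range(0,84,3): print("%3d "%(190+r)+"".join("#" if v<60 else "+" if v<100 else "." if v<140 else ":" if v<180 else " " for v in g[r,::2]))
E
python3 m.py
```

```text
190                      ::::::++++.:::::::::::::::::+##++::::::                    
193                      :::::+++++++++++++++++++++++++##+.:::::                    
196                      ::::+#++++++++++++++++++++++++++++.::::                    
199                      ::++++++++++++++++++++++++++++++++++:::                    
202                      ::++++++++++++++++++++++++++++++++++:::                    
205                       :+++++++::::.::::::::::::::..#++++::::                    
208                       ::++++++::::  :::::::::::::::::.++::::                    
211                       :::++:::  ::::::::::::.......:::::::::                    
214         
[... 987 characters left out ...]
++++++::.#+.........
250 .............+#:::....:::::::::::::::::::::::::::...++++++++++++++:::##.........
253 ............+#+:::.....::::::::..::::::::::::::::.++++++++++++++++:: ##+........
256 ++++++++++++###++++++++++++++++##+++++++++++++++++################+++####+++++++
259 ++++++++++++++++++++++++++++++++++++++++++++++++++++++++++++++++++++++++++++++++
262 ++++++++++++++++++++++++++++++++++++++++++++++++++++++++++++++++++++++++++++++++
265 ++++++++++++++++++++++++++++++++++++++++++++++++++++++++++++++++++++++++++++++++
268 ++++++++++++++++++++++++++++++++++++++++++++++++++++++++++++++++++++++++++++++++
271 +++++.+++..++++....++.++.++++..++..+.+...+....................+.................
```

Scaled: 0.0035 m is 0.14, -0.001 m is -0.04.

nudge_tcp(
  ticks="-0.04 0 0.14 0 0.4;-0.04 0 0.14 0 0.4;0 0 0 0 0.4;0 0 0 0 0.4",
  grip_force=5,
)

```text
clock: 11.1
position: [0.4839, -0.031, 0.0636]
ee_rot: [-2.34, -2.096, 0.001]
force: [-0.2, -1.2, -1.5]
width: 0.562
gripper_force: 5.0
```

nudge_tcp(
  ticks="-0.032 0 0.1 0 0.4;-0.02 0 0.06 0 0.4;0 0 0 0 0.4;0 0 0 0 0.4",
)

```text
clock: 11.5
position: [0.4841, -0.032, 0.0599]
ee_rot: [-2.34, -2.096, 0.0]
force: [1.2, -0.6, -2.2]
width: 0.561
gripper_force: 5.0
```

nudge_tcp(
  ticks="-0.012 0 0.04 0 0.4;0 0 0 0 0.4;0 0 0 0 0.4",
)

```text
clock: 11.8
position: [0.4841, -0.0322, 0.0591]
ee_rot: [2.34, 2.097, 0.0]
force: [-2.6, -0.3, 3.4]
width: 0.563
gripper_force: 5.0
```

nudge_tcp(
  ticks="0 0 0 0 0.4;0 0 0 0 0.4",
  grip_force=3,
)

```text
clock: 12.0
position: [0.4841, -0.0322, 0.059]
ee_rot: [2.34, 2.097, 0.0]
force: [-1.5, -0.9, 3.1]
width: 0.563
gripper_force: 3.0
```

nudge_tcp(
  ticks="0 0 0 0 0.6;0 0 0 0 0.62;0 0 0 0 0.68;0 0 0 0 0.8;0 0 0 0 0.8;0 0 0 0 0.8;0 0 0 0 0.8",
)

```text
clock: 12.7
position: [0.4842, -0.0323, 0.0589]
ee_rot: [2.34, 2.096, 0.0]
force: [-0.1, 0.5, 0.1]
width: 0.804
gripper_force: 0.0
```

```bash
python3 m.py
```

```text
190                     .::::+#+++.:::::..............#####::::::                   
193                     .:::.##+++++++++++++++++++++++++++#.:::::                   
196                     .:.+#++++++++++++++++++++++++++++++++::::                   
199                     .+++++++++++++++++++++++++++++++++++++:::                   
202                     :+++++++++++++++++++++++++++++++++++++:::                   
205                     :.++++++.::::::::::::::::::::::+##+++::::                   
208                     ::.#+++++::::::::::::::::::::::###+#+::::                   
211                     :::.#++++.::::::::::::::::::::.####+:::::                   
214                      :::+##+++:.::::   ::  :::::::+###+.:::::                   
217                      .:::+#+.::    ::::::::::    :.##++::::::        
[... 841 characters left out ...]
+.:          #######
250 ..+########  ::::........::.++++::::::::::::::::::#+++..++++++:         :#######
253 .+#########  :  ........:::+++++::::::::::::::::::#+++.:++++++.         .#######
256 +##########..+++++++++++++++####++++++++++++++++++####+++#####++........+#######
259 ++++++++++++++++++++++++++++++++++++++++++++++++++++++++++++++++++++++++++++++++
262 ++++++++++++++++++++++++++++++++++++++++++++++++++++++++++++++++++++++++++++++++
265 ++++++++++++++++++++++++++++++++++++++++++++++++++++++++++++++++++++++++++++++++
268 ++++++++++++++++++++++++++++++++++++++++++++++++++++++++++++++++++++++++++++++++
271 ++++.+.+++.++++++++++++++.+.+...+++..+.+..++......+.......+.....................
```

Scaled: -0.04 m is -1.6, -0.03 m is -1.2.

nudge_tcp(
  ticks="0 0 0 0 1;0 0 0 0 1;0 0 -0.8 0 1;0 0 -1.2 0 1;-0.4 0 -1.6 0 1;-1.2 0 -1.2 0 1;-1.2 0 0 0 1;0 0 0 0 1;0 0 0 0 1",
)

```text
clock: 13.65
position: [0.4762, -0.1023, 0.1788]
ee_rot: [-2.342, -2.094, 0.0]
force: [-0.7, 0.7, 0.0]
width: 1.0
gripper_force: 0.0
```

```bash
python3 - <<'E'
from h import *
import pickle
w=grab("wrist");pickle.dump(w,open("w6.pkl","wb"));s=grab("scene");t=grab("top");pickle.dump((s,t),open("st6.pkl","wb"))
a=cv2.resize(w["image"][100:250,220:380],(480,450),interpolation=2)
b=cv2.resize(s["image"][210:260,310:370],(320,267),interpolation=2)
c=cv2.resize(t["image"][205:240,320:375],(320,204),interpolation=2)
o=np.zeros((480,800,3),np.uint8);o[:450,:480]=a;o[:267,480:]=b;o[270:474,480:]=c;cv2.imwrite("pics/w6.png",o)
E
```

```text
(no output)
```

View pics/w6.png

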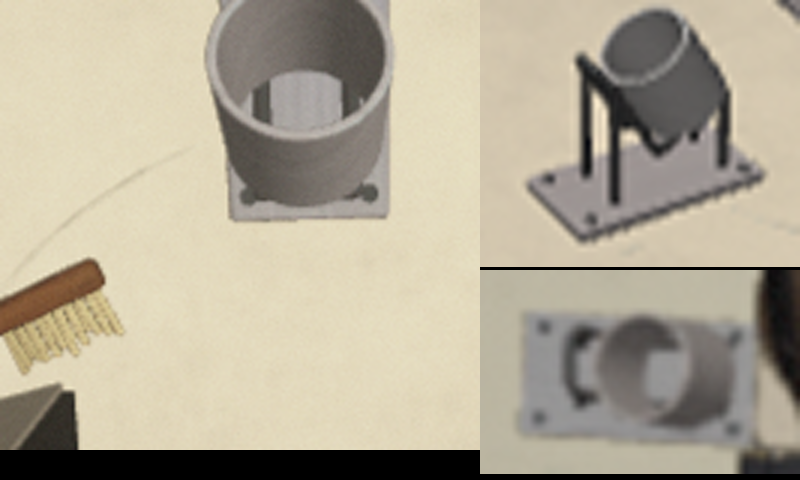

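The ring lies properly in the cradle: the mouth ellipse spans crop x 207 to 393 at row 55, and the scene crop shows it along the bed, between the wires. Next I'll measure the mouth centre and the former for the re-grasp.

```bash
python3 - <<'E'
from h import *
import pickle
np.set_printoptions(precision=4,suppress=True)
w=pickle.load(open("w6.pkl","rb"));s,t=pickle.load(open("st6.pkl","rb"))
C=lambda x,y:((x+.5)/3-.5+220,(y+.5)/3-.5+100)
p=C(300,55);print("w",plane(w,[p],.0893),plane(w,[C(207,55)],.0893)-plane(w,[C(393,55)],.0893))
tp=((645-480)/5.82+320-.4,(368-270)/5.83+205-.4);sp=((648-480)/5.333+310-.4,46/5.34+210-.4)
print("t",plane(t,[tp],.0893),"s",plane(s,[sp],.0893),"tri wt",tri([w,t],[p,tp]),"ws",tri([w,s],[p,sp]))
E
```

```text
w [[ 0.4833 -0.0293  0.0893]] [[-0.0513  0.0057  0.    ]]
t [[ 0.4803 -0.0311  0.0893]] s [[ 0.4846 -0.032   0.0893]] tri wt (array([ 0.4822, -0.0304,  0.0764]), [0.001593392952487168, 0.001593392952487202]) ws (array([ 0.4829, -0.0299,  0.0909]), [0.0006847026462927204, 0.0006847026462927076])
```

Scaled: -0.0002 m is -0.008, 0.04 m is 1.6.

nudge_tcp(
  ticks="1.32 0 0 0 1;1.328 -0.008 0 0 1;0 0 1.6 0 1;0 0 1.6 0 1;0 0 1 0 1;0 0 0.6 0 1;0 0 0 0 1;0 0 0 0 1",
)

```text
clock: 14.6
position: [0.4836, -0.0351, 0.0591]
ee_rot: [-2.338, -2.098, 0.0]
force: [0.5, 0.2, 0.4]
width: 1.0
gripper_force: 0.0
```

nudge_tcp(
  ticks="0 0 0 0 0.65;0 0 0 0 0.6;0 0 0 0 0.5;0 0 0 0 0.4;0 0 0 0 0.4;0 0 0 0 0.4",
  grip_force=10,
)

```text
clock: 15.2
position: [0.4835, -0.0359, 0.059]
ee_rot: [-2.34, -2.097, -0.0]
force: [-0.6, 0.9, -0.3]
width: 0.566
gripper_force: 10.0
```

Scaled: 0.04 m is 1.6, -0.03 m is -1.2.

nudge_tcp(
  ticks="0 0 -0.4 0 0.4;0 0 -0.8 0 0.4;0 0 -1.2 0 0.4;0 0 -1.2 0 0.4;0 0 -0.4 0 0.4;1.2 -0.48 0 0 0.4;1.6 -0.48 0 0 0.4;1.2 -0.48 0 0 0.4;0 0 0 0 0.4;0 0 0 0 0.4",
  grip_force=25,
)

```text
clock: 16.2
position: [0.4582, 0.0676, 0.1586]
ee_rot: [-2.338, -2.099, 0.001]
force: [0.8, -0.7, -2.4]
width: 0.564
gripper_force: 25.0
```

```bash
python3 - <<'E'
from h import *
import pickle
w=grab("wrist");pickle.dump(w,open("w7.pkl","wb"))
g=w["image"][180:260,230:410].max(2)
for r in range(0,80,3): print("%3d "%(180+r)+"".join("#" if v<60 else "+" if v<100 else "." if v<140 else ":" if v<180 else " " for v in g[r,::2]))
E
```

```text
180                                                                                           
183                                                                                           
186                                                                                           
189                                                                                           
192                                                                                           
195                                                                                           
198                                                                                           
201                                                                                           
204                                                                                           
207                                                                                           
210          
[... 901 characters left out ...]
    :++++++++:  .+.............   .
240 ##++  :...............  :::::::::               :            ++++++++:  ++.............  +
243 ####................+   ::::::::                :     :.      .++++++.  :#..............:+
246 ...++.............:+.  ::::::::                 :     ++.      +++++++:  ++..............#
249 :...+..............#:  :::::::                  :     +++      :++++++.  .#+.............+
252 ..................#+   :::::::                        .#+       ++++++.  :##.............+
255 ..::............:+##   ..::::                         .#+:      .++++++   ##+............+
258 .+++++++++++++++++++++++++++++++++++++++++++++++++++++++++++++++++++++++++++++++++++++++++
```

nudge_tcp(
  ticks="0 0 1.6 0 0.4;0 0 1.6 0 0.4;0 0 1.2 0 0.4;0 0 0.56 0 0.4;0 0 0 0 0.4;0 0 0 0 0.4",
)

```text
clock: 16.85
position: [0.4589, 0.0665, 0.035]
ee_rot: [-2.341, -2.095, 0.001]
force: [-0.2, 0.3, -1.0]
width: 0.561
gripper_force: 25.0
```

nudge_tcp(
  ticks="0 0 0.12 0 0.4;0 0 0.08 0 0.4;0 0 0 0 0.4;0 0 0 0 0.4",
  grip_force=10,
)

```text
clock: 17.25
position: [0.4589, 0.0673, 0.0303]
ee_rot: [2.339, 2.096, 0.001]
force: [-0.3, -0.4, -1.9]
width: 0.567
gripper_force: 10.0
```

nudge_tcp(
  ticks="0 0 0.06 0 0.4;0 0 0.06 0 0.4;0 0 0 0 0.4",
  grip_force=8,
)

```text
clock: 17.55
position: [0.4585, 0.0673, 0.0267]
ee_rot: [-2.34, -2.096, 0.0]
force: [-0.5, -0.1, -2.4]
width: 0.568
gripper_force: 8.0
```

nudge_tcp(
  ticks="0 0 0.04 0 0.4;0 0 0.04 0 0.4;0 0 0 0 0.4",
)

```text
clock: 17.85
position: [0.4586, 0.0673, 0.0248]
ee_rot: [-2.34, -2.096, 0.0]
force: [0.2, -0.2, -1.8]
width: 0.564
gripper_force: 8.0
```

nudge_tcp(
  ticks="0 0 0.04 0 0.4;0 0 0.04 0 0.4;0 0 0 0 0.4",
)

```text
clock: 18.15
position: [0.4588, 0.0673, 0.0231]
ee_rot: [2.34, 2.096, 0.0]
force: [-1.4, -0.9, 3.8]
width: 0.561
gripper_force: 8.0
```

nudge_tcp(
  ticks="-0.096 0 0.02 0 0.4;-0.096 0 0.02 0 0.4;-0.1 0 0.024 0 0.4;0 0 0 0 0.4",
  grip_force=6,
)

```text
clock: 18.55
position: [0.458, 0.0596, 0.0212]
ee_rot: [2.34, 2.096, -0.0]
force: [0.7, 0.8, 1.3]
width: 0.569
gripper_force: 6.0
```

nudge_tcp(
  ticks="-0.092 0 0.036 0 0.4;-0.092 0 0.036 0 0.4;-0.092 0 0.04 0 0.4;0 0 0 0 0.4",
)

```text
clock: 18.95
position: [0.4571, 0.053, 0.0184]
ee_rot: [-2.34, -2.096, 0.0]
force: [1.2, -0.2, 0.5]
width: 0.562
gripper_force: 6.0
```

nudge_tcp(
  ticks="-0.084 0 0.048 0 0.4;-0.084 0 0.048 0 0.4;0 0 0 0 0.4",
)

```text
clock: 19.25
position: [0.4566, 0.05, 0.0163]
ee_rot: [-2.338, -2.097, -0.001]
force: [-2.0, 4.3, 5.5]
width: 0.568
gripper_force: 6.0
```

nudge_tcp(
  ticks="0 0 -0.24 0 0.4;0.6 0 0 0 0.4;0.6 0 0 0 0.4;0 0 0.12 0 0.4;0 0 0 0 0.4;0 0 0 0 0.4",
  grip_force=10,
)

```text
clock: 19.85
position: [0.4594, 0.0776, 0.0188]
ee_rot: [2.341, 2.095, -0.003]
force: [-0.4, 0.3, -1.0]
width: 0.566
gripper_force: 10.0
```

nudge_tcp(
  ticks="-0.04 0 0.06 0 0.4;-0.08 0 0.06 0 0.4;0 0 0 0 0.4",
  grip_force=6,
)

```text
clock: 20.15
position: [0.4596, 0.0752, 0.016]
ee_rot: [2.34, 2.095, -0.001]
force: [0.3, -0.2, -1.1]
width: 0.569
gripper_force: 6.0
```

nudge_tcp(
  ticks="-0.08 0 0.04 0 0.4;0 0 0 0 0.4",
)

```text
clock: 20.35
position: [0.4595, 0.0738, 0.0151]
ee_rot: [2.34, 2.096, 0.0]
force: [-0.0, 0.8, -0.4]
width: 0.565
gripper_force: 6.0
```

Scaled: -0.0015 m is -0.06, 0.001 m is 0.04.

nudge_tcp(
  ticks="-0.06 0 0.04 0 0.4;0 0 0 0 0.4;0 0 0 0 0.4",
  grip_force=6,
)

```text
clock: 20.65
position: [0.4594, 0.0723, 0.0141]
ee_rot: [2.34, 2.096, 0.0]
force: [-0.4, 0.7, 0.2]
width: 0.562
gripper_force: 6.0
```

nudge_tcp(
  ticks="0 0 0.04 0 0.4;0 0 0 0 0.4;0 0 0 0 0.4",
)

```text
clock: 20.95
position: [0.4593, 0.0718, 0.0132]
ee_rot: [2.34, 2.096, -0.001]
force: [0.6, -3.3, 4.8]
width: 0.566
gripper_force: 6.0
```

Scaled: -0.04 m is -1.6, -0.03 m is -1.2.

nudge_tcp(
  ticks="0 0 0 0 0.6;0 0 0 0 0.62;0 0 0 0 0.7;0 0 0 0 1;0 0 0 0 1;0 0 0 0 1;0 0 -1.2 0 1;0 0 -1.6 0 1;-0.8 0 -1.6 0 1;-1.2 0 -1.6 0 1",
  grip_force=3,
)

```text
clock: 21.95
position: [0.4536, 0.0239, 0.1648]
ee_rot: [-2.335, -2.1, -0.002]
force: [1.3, -0.8, 0.2]
width: 0.999
gripper_force: 0.0
```

nudge_tcp(
  ticks="-0.8 0 -1.6 0 1;0 0 0 0 1;0 0 0 0 1;0 0 0 0 1",
)

```text
clock: 22.35
position: [0.4509, 0.0031, 0.2023]
ee_rot: [-2.339, -2.097, 0.002]
force: [0.1, -0.5, 0.5]
width: 0.999
gripper_force: 0.0
```

```bash
cat > meas.py <<'E'
from h import *
import pickle,sys
np.set_printoptions(precision=4,suppress=True)
w=grab("wrist");pickle.dump(w,open(sys.argv[1]+".pkl","wb"))
hsv=cv2.cvtColor(cv2.GaussianBlur(w["image"],(3,3),0),cv2.COLOR_BGR2HSV)
i=w["image"].astype(int)
# wax
m=((i[...,2]>i[...,1]+60)&(i[...,2]>i[...,0]+60)).astype(np.uint8)
n,l,st,ce=cv2.connectedComponentsWithStats(m)
for k in range(1,n):
    if st[k,4]>15: print("red",st[k],ce[k],plane(w,[ce[k]],.04)[0])
d=(i.max(2)<70).astype(np.uint8)
for c in cv2.findContours(d,0,2)[0]:
    if 800<cv2.contourArea(c)<12000 and len(c)>20:
        e=cv2.fitEllipse(c);print("dark",e,plane(w,[e[0]],.019)[0])
g=i.max(2)[0:250:5,160:500:4]
for r,q in enumerate(g): print("%3d "%(r*5)+"".join("#" if v<60 else "+" if v<100 else "." if v<140 else ":" if v<190 else " " for v in q))
E
python3 meas.py w8
```

```text
red [280  32  11  10  63] [285.1587  36.4603] [0.4313 0.16   0.04  ]
dark ((15.281096458435059, 214.0060577392578), (52.447418212890625, 74.55359649658203), 16.61456871032715) [0.0603 0.005  0.019 ]
dark ((288.8782958984375, 45.12975311279297), (71.90807342529297, 79.87984466552734), 169.162109375) [0.4322 0.157  0.019 ]
  0 ........................+++::                                                        
  5 .............+++::            :+++:                                                  
 10 ...+..                      #########                                                
 15                           +###########+                                              
 20                          ###############                                             
 25                         .###############.           
[... 3293 characters left out ...]
                           :::+:::::+::                               
215 ++++++++                                  :::+:::::+::                               
220 +++++++.                                  :::+:::::+.:                               
225 ++++++::.                                 :::+:::::++:                               
230 ####:::::         ...:                    :::+:::::++:       ...:             .......
235 #####::.:    .......##                    :::+::::.#+:       ##......:        #######
240 #####::::: ........###                    :+:+:::::#+:       ###.......      .#######
245 #++##:::::........####                    :::+.::::++:      .####.......:    ##+++###
```

```bash
cat > ring.py <<'E'
from h import *
import pickle,sys
np.set_printoptions(precision=4,suppress=True)
w=pickle.load(open(sys.argv[1]+".pkl","rb"))
x0,x1,y0,y1=map(int,sys.argv[2:6]);zt=float(sys.argv[6])
i=w["image"][y0:y1,x0:x1].astype(int);bg=np.median(i.reshape(-1,3),0) if len(sys.argv)<8 else np.array(eval(sys.argv[7]))
sat=(i[...,2]-i[...,0])
m=(sat<np.median(sat[:3])*0.5).astype(np.uint8)
for r in range(0,m.shape[0],2): print("%3d "%(y0+r)+"".join("#" if v else " " for v in m[r]))
k=max(cv2.findContours(m,0,2)[0],key=cv2.contourArea)[:,0]+[x0,y0]
P=plane(w,k,zt)[:,:2]
for _ in range(4):
    A=np.c_[2*P,np.ones(len(P))];s=np.linalg.lstsq(A,(P**2).sum(1),rcond=None)[0];c=s[:2];r=np.sqrt(s[2]+c@c)
    e=abs(np.linalg.norm(P-c,axis=1)-r)
    P=P[e<max(np.median(e)*2.5,.0004)]
print(c,r,len(P))
E
python3 ring.py w8 285 370 88 158 .05
```

```text
88                                                                                      
 90                                                                                      
 92                                                                                      
 94                                                                                      
 96                                                                                      
 98                                                                                      
100                               ###################                                    
102                           ###########################                                
104                        ###########           ##########                              
106                      ########                    ########                            
108                     ######                          #######                          
110                   #######                             ######                         
112                  
[... 1387 characters left out ...]
#                              
144                          ############## #############                                
146                             #####################                                    
148                                   #########                                          
150                                                                                      
152                                                                                      
154                                                                                      
156                                                                                      
[0.4607 0.0713] 0.02514997536002554 66
```

Scaled: 0.04 m is 1.6, 0.001 m is 0.04.

nudge_tcp(
  ticks="1.2 0.04 0 0 1;1.56 0.032 0 0 1;0 0 1.6 0 1;0 0 1.6 0 1;0 0 1.6 0 1;0 0 1.6 0 1;0 0 0.96 0 1;0 0 0 0 1;0 0 0 0 1",
)

```text
clock: 23.3
position: [0.4601, 0.072, 0.0187]
ee_rot: [-2.337, -2.097, 0.003]
force: [-0.6, -0.1, 0.6]
width: 1.003
gripper_force: 0.0
```

nudge_tcp(
  ticks="0 0 0 0 0.65;0 0 0 0 0.6;0 0 0 0 0.5;0 0 0 0 0.4;0 0 0 0 0.4;0 0 0 0 0.4",
  grip_force=20,
)

```text
clock: 23.9
position: [0.4607, 0.0711, 0.0193]
ee_rot: [2.34, 2.096, -0.0]
force: [-3.0, -0.5, 5.3]
width: 0.562
gripper_force: 20.0
```

nudge_tcp(
  ticks="0 0 -0.8 0 0.4;0 0 -1.6 0 0.4;0 0 -1.6 0 0.4;0 0 -1.6 0 0.4;0 0 0 0 0.4;0 0 0 0 0.4",
)

```text
clock: 24.5
position: [0.4612, 0.0709, 0.1595]
ee_rot: [2.339, 2.095, 0.002]
force: [-0.2, -1.0, -2.8]
width: 0.559
gripper_force: 20.0
```

```bash
python3 meas.py w9 | head -40
```

```text
red [272 100  12  12 105] [277.8381 105.5905] [0.4311 0.1597 0.04  ]
dark ((475.76055908203125, 268.1505432128906), (72.4417724609375, 185.49618530273438), 89.99747467041016) [ 0.6289 -0.0407  0.019 ]
dark ((282.5202331542969, 106.17797088623047), (76.9783706665039, 81.38822174072266), 165.02427673339844) [0.4327 0.1602 0.019 ]
  0 ::::::::::::::::::::::::::::::::::::::::::::::                               ::::::::
  5 :::::::::::::::::::::::::::::::::::::::::::::                                ::::::::
 10 :::::::::::::::::::::::::::::::::::::::::::::                               :::::::::
 15 ::::::::::::::::::::::::::::::::::::::::::.:                                :::::::::
 20 ::
[... 2263 characters left out ...]
            .+++++++.                                           .+...+
150                                                                               .++..+.
155                                                                               .+..+..
160                                                                               .+..+..
165                                                                               ..+++..
170                                                                               ..+.+..
175                                                                                .++...
180                                                                                  .++.
```

```bash
python3 - <<'E'
from h import *
import pickle
np.set_printoptions(precision=4,suppress=True)
a=pickle.load(open("w8.pkl","rb"));b=pickle.load(open("w9.pkl","rb"))
print(tri([a,b],[(285.16,36.46),(277.84,105.59)]))
def dark(d,box):
    i=d["image"].astype(int);m=(i.max(2)<125).astype(np.uint8)|((i[...,2]>i[...,1]+60)).astype(np.uint8)
    x0,x1,y0,y1=box;q=np.zeros_like(m);q[y0:y1,x0:x1]=m[y0:y1,x0:x1]
    return max(cv2.findContours(q,0,1)[0],key=cv2.contourArea)[:,0]
for d,box in((a,(240,345,6,95)),(b,(240,335,64,155))):
    k=dark(d,box);e=cv2.fitEllipse(k);print(e)
    for z in (.0,.01,.019):
        P=plane(d,k,z)[:,:2];A=np.c_[2*P,np.ones(len(P))];s=np.linalg.lstsq(A,(P**2).sum(1),rcond=None)[0];c=s[:2];r=np.sqrt(s[2]+c@c);print(z,c,r,abs(np.linalg.norm(P-c,axis=1)-r).max())
E
```

```text
(array([0.4314, 0.1595, 0.042 ]), [6.557395761122779e-05, 6.557395761139628e-05])
((288.82366943359375, 45.21589660644531), (72.89071655273438, 80.45345306396484), 170.50973510742188)
0.0 [0.4304 0.1604] 0.04167745653131567 0.0009045882051735774
0.01 [0.4313 0.158 ] 0.040522977944960875 0.0008795308288540374
0.019 [0.432  0.1557] 0.03948394721724176 0.0008569791901667859
((282.6264953613281, 106.63978576660156), (78.36233520507812, 83.2968978881836), 161.05224609375)
0.0 [0.4302 0.1596] 0.041703172833787064 0.0007356074618348057
0.01 [0.4314 0.159 ] 0.0403924304224969 0.0007124871131236957
0.019 [0.4326 0.1584] 0.03921276225233551 0.0006916787992839804
```

Scaled: 0.03 m is 1.2, 0.0289 m is 1.156.

nudge_tcp(
  ticks="1.12 -0.532 0 0 0.4;1.12 -0.532 0 0 0.4;1.156 -0.536 0 0 0.4;0 0 0 0 0.4;0 0 1.2 0 0.4;0 0 1.2 0 0.4;0 0 0 0 0.4;0 0 0 0 0.4;0 0 0 0 0.4",
)

```text
clock: 25.45
position: [0.4309, 0.1602, 0.0998]
ee_rot: [2.34, 2.096, 0.001]
force: [-0.1, -0.1, -0.7]
width: 0.565
gripper_force: 20.0
```

```bash
python3 - <<'E'
from h import *
print(arm.observe()["position"])
d=grab("wrist");import pickle;pickle.dump(d,open("w10.pkl","wb"))
g=d["image"][195:260,230:410].max(2)
for r in range(0,62,3): print("%3d "%(195+r)+"".join("#" if v<60 else "+" if v<100 else "." if v<140 else ":" if v<180 else " " for v in g[r,::2]))
E
```

```text
[0.43088803 0.16020801 0.09983817]
195                        .+++++#++++++++##+++..........++++++++##+++++:                     
198                        .++++++++++++#++++...............+++++##++++++                     
201                        .++++++#+++++++.+.+...............:.++##++++++                     
204                        .++++++++++++++++++..............::::.+#+++++.                     
207                        .+++++++++++.+++++.................::::#+++++:                     
210                         +++++++++.++++++.+................:::::+++++                      
213                         +++++++++++++++..................:.:::::++++                      
216                          +++++++.+++++.+................:.:..::::++                       
219                          ++++++.++++++++.:           :..:::::::::.+                       
222                           +++++++++.:                     ::::::::    
[... 365 characters left out ...]
#####+      : ##+.........::      :
237 ++++    ............:+##+.       +#########################         :###+.............   .
240 ++++  :.:..........:.##+.   ::      +###################        +:   :###..........:...  .
243 +##+.:.............:###.   :::          +##########+.          .++.   +###..............:+
246 .:.++.............:+##+   :::::                               :++++:   ###+..............#
249 ::::+..............###:  :::::::                             :++++++:  .###+.............+
252 :::..............:###.   ::::::::                           :++++++++   +###.............+
255 :::::...........:+###:  :::::::::::                        .+++++++++.  .###+............+
```

Scaled: 0.02 m is 0.8, -0.0005 m is -0.02.

nudge_tcp(
  ticks="-0.02 0 0.8 0 0.4;0 0 0.8 0 0.4;0 0 0.56 0 0.4;0 0 0 0 0.4;0 0 0 0 0.4;0 0 0 0 0.4",
)

```text
clock: 26.1
position: [0.4312, 0.1598, 0.0463]
ee_rot: [2.339, 2.096, 0.003]
force: [0.2, -1.0, -2.0]
width: 0.563
gripper_force: 20.0
```

nudge_tcp(
  ticks="0 0 0.12 0 0.4;0 0 0.12 0 0.4;0 0 0 0 0.4;0 0 0 0 0.4",
  grip_force=10,
)

```text
clock: 26.5
position: [0.4303, 0.1595, 0.0391]
ee_rot: [-2.34, -2.097, 0.0]
force: [0.1, 0.6, -1.8]
width: 0.565
gripper_force: 10.0
```

nudge_tcp(
  ticks="0 0 0.08 0 0.4;0 0 0.08 0 0.4;0 0 0 0 0.4;0 0 0 0 0.4",
)

```text
clock: 26.9
position: [0.4303, 0.1595, 0.035]
ee_rot: [-2.34, -2.097, 0.0]
force: [-0.4, 0.1, -2.6]
width: 0.566
gripper_force: 10.0
```

Scaled: 0.002 m is 0.08, 0.001 m is 0.04.

nudge_tcp(
  ticks="0 0 0.08 0 0.4;0 0 0.04 0 0.4;0 0 0 0 0.4;0 0 0 0 0.4",
)

```text
clock: 27.3
position: [0.4303, 0.1594, 0.0321]
ee_rot: [-2.34, -2.096, 0.0]
force: [-0.5, 0.2, -1.3]
width: 0.568
gripper_force: 10.0
```

nudge_tcp(
  ticks="0 0 0.04 0 0.4;0 0 0.04 0 0.4;0 0 0 0 0.4;0 0 0 0 0.4",
)

```text
clock: 27.7
position: [0.4304, 0.1595, 0.0301]
ee_rot: [2.34, 2.097, -0.0]
force: [0.3, -0.6, -2.0]
width: 0.567
gripper_force: 10.0
```

nudge_tcp(
  ticks="0 0 0.04 0 0.4;0 0 0 0 0.4;0 0 0 0 0.4",
)

```text
clock: 28.0
position: [0.4305, 0.1595, 0.0293]
ee_rot: [2.34, 2.096, 0.0]
force: [-1.4, -1.2, 4.3]
width: 0.56
gripper_force: 10.0
```

nudge_tcp(
  ticks="0 0 0 0 0.4;0 0 0 0 0.4",
  grip_force=4,
)

```text
clock: 28.2
position: [0.4305, 0.1595, 0.0293]
ee_rot: [2.34, 2.096, 0.001]
force: [-1.5, -0.7, 5.2]
width: 0.565
gripper_force: 4.0
```

nudge_tcp(
  ticks="0 0 0 0 0.6;0 0 0 0 0.62;0 0 0 0 0.7;0 0 0 0 1;0 0 0 0 1;0 0 0 0 1;0 0 -0.8 0 1;0 0 -1.6 0 1;-0.8 0 -1.6 0 1;-1.2 0 -1.6 0 1",
  grip_force=3,
)

```text
clock: 29.2
position: [0.4247, 0.1109, 0.1706]
ee_rot: [-2.335, -2.1, -0.001]
force: [0.8, -0.8, -0.7]
width: 0.995
gripper_force: 0.0
```

nudge_tcp(
  ticks="-0.8 0 -0.8 0 1;0 0 0 0 1;0 0 0 0 1;0 0 0 0 1",
)

```text
clock: 29.6
position: [0.4222, 0.0905, 0.1883]
ee_rot: [-2.338, -2.097, 0.001]
force: [-0.9, 0.2, 0.1]
width: 1.001
gripper_force: 0.0
```

```bash
python3 - <<'E'
from h import *
import pickle
d=grab("wrist");pickle.dump(d,open("w11.pkl","wb"))
c=proj(d,[[.4303,.1595,.06]])[0];print(c)
x,y=c.astype(int);g=d["image"][y-55:y+55,x-60:x+60].max(2)
for r in range(0,110,3): print("%3d "%(y-55+r)+"".join("#" if v<60 else "+" if v<100 else "." if v<140 else ":" if v<180 else " " for v in g[r]))
np.set_printoptions(precision=4,suppress=True)
i=d["image"].astype(int);m=((i.max(2)>105)).astype(np.uint8)  # rim bright against dark rubber
q=np.zeros_like(m);q[y-32:y+32,x-34:x+34]=m[y-32:y+32,x-34:x+34]
k=max(cv2.findContours(q,0,1)[0],key=cv2.contourArea)[:,0];P=plane(d,k,.06)[:,:2]
A=np.c_[2*P,np.ones(len(P))];s=np.linalg.lstsq(A,(P**2).sum(1),rcond=None)[0];print(s[:2],np.sqrt(s[2]+s[:2]@s[:2]),len(k))
E
```

```text
[321.9764999  122.98128523]
 67 ::::::::::::::::::::::::::::::::::::::::::::::::::::::::::::::::::::::::::::......:::::..:                              
 70 ::::::::::::::::::::::::::::::::::::::::::::::::::::::::::::::::::::.::....::::::...::                                  
 73 :::::::::::::::::::::::::::::::::::::::::::::...:.::.::..........::::::.:.....::                                        
 76 :::::::::::::::.....:............:....................................::                                                
 79 ...:.::::::::::::::::::::::..................+++.: :::   :                                                              
 82 :..................:                    
[... 3296 characters left out ...]
                                  
163                                                                                                                         
166                                                                                                                         
169                                                                                                                         
172                                                                                                                         
175                                                                                                                         
[0.432  0.1594] 0.025743804720017957 154
```

```bash
python3 -c "
from cell import arm
print(arm.sign_off())"
```

```text
the job is handed in; nothing more can be done
None
```

I handed the job in at about 30 s: the larger ring was laid in the cradle and let go, taken again, and now stands released on the former. My last measurements put it about 1 mm off centre, its foot reached the seat at the expected height, and I saw no sign of contact with the wax; the judge's result was not shown.

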